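# Take the keyed ingredient bin out of its station and set it on the scale

## Robot

A 6-joint arm with a two-finger parallel gripper is mounted at the origin on the work surface. World frame = base frame: x ahead of the robot, y to its left, z up, the work surface at z = 0. Lengths are in mm, angles in rad, forces in N, time in s.
With the tool pointing down it reaches from about 275 to 825 mm from the base axis. Payload 4.9 kg.
Tool frame: the origin (TCP) lies at the very end of the fingers, on their centre line; the grasp point (between the pads) lies 19 mm behind it; z points along the fingers, y is the line along which they close (so a half turn about z gives the same grasp; the last joint's range is limited). The gripper opens to 85 mm and grips with 20 to 120 N. Pads are 22 mm wide; open, the fingers measure 114 mm over their backs; the gripper's body (76 mm by 85 mm) begins 54 mm behind the grasp point. The pads swing forward as they close: fully open they stand 13 mm farther back than shut.
Start: joints at [1.171, 0.326, -0.193, 1.052, 0, 1.437], TCP at [144.468, 530.705, 231.281] pointing down, gripper open.
Joint ranges: [-2.65, 2.65], [-0.97, 1.79], [-1.3, 1.35], [-1.93, 2.1], [-1.47, 1.37], [-3.14, 3.14]. Speed limits (rad/s): [2.57, 2.57, 3.14, 3.14, 3.14, 3.14].

## Interface

Orientations are given as [roll, pitch, yaw] about the fixed x, y, z axes, in that order (R = Rz(yaw) Ry(pitch) Rx(roll)).
In Python, from bench import bot, solve_ik, imaging gives the robot as it stands. Calls block until the motion is done:
- bot.move_ptp(position, orientation): joint-space move of the TCP to a pose.
- bot.movel(position, rot=None, max_speed=150, threshold=None): straight line of the TCP; rot=None keeps the orientation; max_speed is the mean speed in mm/s. With threshold (N) it stops when the force on the tool has changed by that much, and returns True; else False.
- bot.move_j(angles): joint-space move.
- bot.grip(opening, effort=None): opening from 0.0 (shut) to 1.0 (fully open); effort is the grip in N (None keeps the last); returns when the fingers have stopped.
- bot.dwell(seconds).
- solve_ik(position, orientation): joint angles nearest the present ones, or None.
- bot.get_state(): the state.
- imaging.capture(name): name is "scene" or "top"; returns the picture (480x640x3 uint8, blue, green, red); there is no depth.
- imaging.camera_model(name): a dict with "K" (3x3 intrinsics, pixels), "position" and "rotation" of the camera in the world. Camera axes: x right, y up, looking along -z (the intrinsics and any distortion apply to the point x, -y, -z); pixel columns grow to the right and rows downward; lengths in mm; the calibration is good to about 2 mm. A picture is of the moment at which its call begins. camera_model takes no time and is no camera call.
A pose or a line that the arm cannot do raises bot.IKError and nothing moves.
- bot.sign_off(): hands the job in; it is judged then, once.
The state is a dict: "t": time; "qpos": joint angles; "joint_velocities": joint speeds; "effort": joint torques, N m; "tcp_pos": TCP position; "orientation": TCP orientation; "contact_force": force on the tool from outside, world axes, zero at the start; "wrist_torque": the same for the moment, N m; "opening": opening from 0.0 (shut) to 1.0 (fully open); "gripper_force": force on a finger pad.
Only numpy, scipy, OpenCV 4.12 (cv2) and the standard library are available. Lean on these libraries where they do the work, as an engineer would, in place of code of your own. Each camera call takes 0.05 s, during which the arm holds its last target. There are 200 camera calls.

## Task

Swing the steel catch fully round towards the front so that it no longer holds down the middle bin, then lift that bin straight up by its fin until it is free of the tongues of its two neighbours. Bring it out and set it gently, upright, in the middle of the scale's steel plate, then let go. Never force the bin sideways in the station, and leave the catch open and the tub, the carton and the bottle where they stand.

Things in the scene. Friction and masses are not known exactly. Their poses are not given: they have to be found in the camera images.
- station: Ingredient station, fixed: steel base plate 150 (x) x 230 (y) x 12 mm; origin under its centre, z up, front faces -x. Two fixed grey side bins with white lids, 110 (x) x 60 (y) mm, stand on it at y = +76 and -76 mm, tops at z = 100 mm, inner faces at y = +-46 mm. The middle bin stands between them on the base plate; nothing closes it in at front or rear.
- tongue (a point): Top of the tongue on the +y side bin (station frame 0, 40, 57 mm): 20 mm wide in x, standing 12 mm out of the inner face towards the middle, from the base plate up to z = 57 mm. The -y side bin has the same, mirrored (y = -40 mm).
- shelf_edge (a point): Middle of the front edge of the overhead wire shelf (8 mm bars at z = 281 to 289 mm), station frame x = 14 mm. The shelf covers x = 14 to 93, y = -119 to 119 mm, on 10 mm posts at x = 68, y = +-108 mm. It is above most of the bin's fin: come in with the tool leaning about 30 degrees, gripper body towards the front. Raise the bin by under 100 mm, then bring it out to the front (-x).
- bin: Middle bin (loose, closed, 0.3 to 0.65 kg): grey, white lid, 110 (x) x 88 (y) x 88 mm high; origin under its centre; at the start on the base plate (z = 12 mm), axes and centre as the station's. A full-height groove 24 mm wide (x), 12 mm deep in the middle of each y side holds a neighbour's tongue with 2 mm play: it comes out only upwards, free when raised 45 mm.
- bin_fin (a point): Grip point in the white upright fin on the middle bin's lid, half-way along it and 30 mm above the lid (bin frame x = 20, y = 0, z = 118 mm), axes as the bin's. The fin is 14 mm thick (y, its flat faces), 60 mm long (bin x = -10 to 50 mm) and 45 mm tall (bin z = 88 to 133 mm).
- catch (a joint): Angle of the flat steel catch arm, rad. Upright pivot on the -y side bin's lid, at station x = -45, y = -75 mm. At 0 (starts at 0 to 0.2) the arm lies along +y, its tip 3 mm above the front of the middle bin's lid, holding it down; grows as the arm swings over the front to the stop at 1.57, pointing to -x, quite clear. Light friction (1 N at the post); stays where left.
- catch_post (a point): Black upright round post on the catch arm, 16 mm in diameter, to push or pinch: this point is on its axis, 57 mm from the pivot, 125 mm above the bench. The arm is 16 mm wide and reaches from z = 103 to 111 mm; the post stands to z = 138 mm.
- scale: Bench scale, fixed: white housing 200 (x) x 180 (y) mm with a square steel plate on top, overall 50 mm high; origin under its middle, z up.
- scale_plate (a point): Centre of the top face of the scale's steel plate, 170 x 170 mm, 50 mm above the bench; axes as the scale's.
- tub: Bystander: round amber tub with a white cap, 100 mm in diameter, 95 mm high, loose; origin under its centre.
- carton: Bystander: white gable-top carton, 75 x 75 x 205 mm, loose; origin under its centre.
- bottle: Bystander: clear bottle, 66 mm in diameter, 190 mm high, loose; origin under its centre.
Mind the look-alikes: they are no part of the job. What is shaped like the bin but pink is not meant.

How it is judged (in metres and radians):
On the way, in this order (a step that is already met when the one before it is completed fails the run):
1. the catch is swung fully to the front (1.4 rad or more) while the middle bin still stands in place (value of joint catch above 1.4 rad and z of bin in the frame of station below 0.02 m), for 0.2 s.
2. the middle bin is raised 43 mm or more straight up, within 20 mm of its place seen from above (z of bin in the frame of station above 0.055 m and x of bin in the frame of station between -0.02 and 0.02 m and y of bin in the frame of station between -0.02 and 0.02 m), for 0.05 s.
At the end, for the whole second after the job is handed in: The middle bin stands upright (within 0.06 rad) and at rest on the scale's steel plate, its centre within 30 mm of the plate's centre and its underside within 5 mm of the plate's top; the catch is still swung to the front (over 1.3 rad) (horizontal distance between bin and scale_plate below 0.03 m and z of bin in the frame of scale_plate between -0.005 and 0.005 m and angle between bin's own z axis and vertical below 0.06 rad and linear speed of bin below 0.02 m/s and angular speed of bin below 0.1 rad/s and value of joint catch above 1.3 rad); the robot touches nothing.
It fails at once if the bin is forced in the station (more than 60 N between them) (contact force between bin and station above 60 N).
It fails at once if the bin is tipped more than 0.35 rad (angle between bin's own z axis and vertical above 0.35 rad).
It fails at once if the bin strikes or is pressed on the scale with more than 80 N (contact force between bin and scale above 80 N).
It fails at once if the bin is let go more than 10 mm above the scale's plate (horizontal distance between bin and scale_plate below 0.12 m and z of bin in the frame of scale_plate above 0.01 m and contact force between bin and the fingers below 0.05 N).
It fails at once if the tub, the carton or the bottle is moved by more than 20 mm (distance of any of tub, carton, bottle from where it was at the start of the episode above 0.02 m).
It also fails if it takes over 58 s, if anything falls off the work surface, if the arm or the gripper's body presses on something with over 40 N, if the wrist force passes 120 N, or if a joint passes its speed limit or range.

## Working session

There is one attempt and no reset: what is moved stays moved. The work goes in short steps, each a Python script; the robot and the scene stay as the last script left them, time stands still between calls to the robot, and variables do not carry over. Pictures are saved under pics/ and viewed, at most 10 in all, crops included, and the job is handed in when it is done.

```bash
mkdir -p pics; ls; python3 - <<'E'
from bench import bot, imaging
import cv2
for n in("scene","top"):
    cv2.imwrite(f"pics/{n}0.png",imaging.capture(n)); m=imaging.camera_model(n); print(n,m)
print(bot.get_state())
E
```

```text
pics
scene {'K': array([[475.16352355,   0.        , 321.54285219],
       [  0.        , 475.16352355, 243.0679648 ],
       [  0.        ,   0.        ,   1.        ]]), 'position': array([ 104.38244847, -545.90703284,  968.42977412]), 'rotation': array([ 0.68436851, -0.00467197, -0.56169354])}
top {'K': array([[507.23601061,   0.        , 314.89667133],
       [  0.        , 507.23601061, 237.82855117],
       [  0.        ,   0.        ,   1.        ]]), 'position': array([ 333.60134596,   17.80387091, 1405.80259499]), 'rotation': array([ 0.10846453, -0.01016702, -1.56525932])}
{'t': 0.1, 'qpos': array([ 1.17082118e+00,  3.26884683e-01, -1.93494213e-01,  1.05198193e+00,
        1.77482064e-05,  1.43663423e+00]), 'joint_velocities': array([ 7.70741473e-04, -1.87520753e-03,  3.50086322e-03, -2.37004122e-03,
       -7.91759221e-05,  9.75120571e-04]), 'effort': array([ 1.33599307e-03, -4.44239473e+01,  2.63038230e+01,  7.87159370e-03,
       -7.34677360e-05, -1.09523066e-05]), 'tcp_pos': array([144.24113193, 530.21078159, 230.56808247]), 'orientation': array([-3.14004458e+00, -2.26856473e-04,  2.87577942e+00]), 'contact_force': array([ 0.13814077, -0.11717313, -0.33977841]), 'wrist_torque': array([ 0.00114714, -0.02812882, -0.00534901]), 'gripper_force': 0.0, 'opening': 1.0034250118646622}
```

View pics/scene0.png

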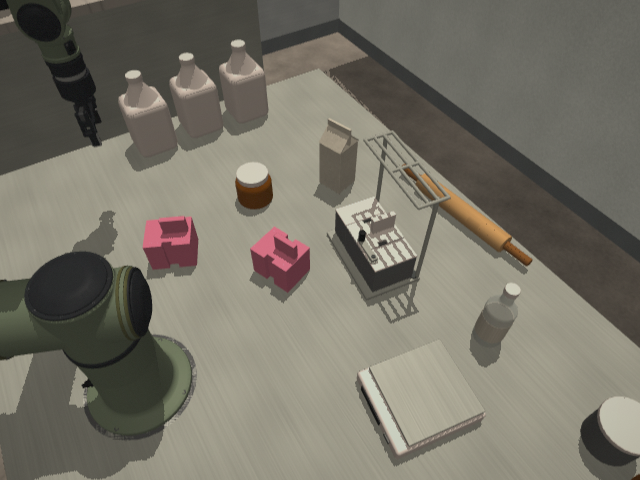

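View pics/top0.png

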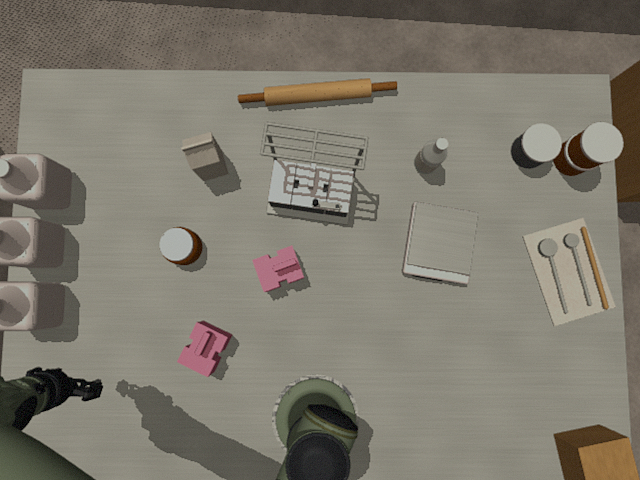

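The station with the grey middle bin is at about (312,190) in top and (375,240) in scene. The pink look-alikes are at (279,268) and (206,348) in top, (281,258) and (171,241) in scene, and are rejected. The scale is at (442,242) in top. The black post shows at (316,204) in top and (362,236) in scene. Next is a close crop of both views.

```bash
cat > h.py <<'E'
import numpy as np, cv2
from scipy.spatial.transform import Rotation as R
from bench import bot, solve_ik, imaging
def cam(n):
    m=imaging.camera_model(n); return m["K"],np.array(m["position"]),R.from_euler("xyz",m["rotation"]).as_matrix()
def ray(n,u,v):
    K,p,Q=cam(n); d=np.linalg.solve(K,[u,v,1.]); return p,Q@(d*[1,-1,-1])
def on(n,u,v,z):
    p,d=ray(n,u,v); return p+d*(z-p[2])/d[2]
def proj(n,X):
    K,p,Q=cam(n); c=(Q.T@(np.asarray(X,float)-p))*[1,-1,-1]; q=K@c; return q[:2]/q[2]
def tri(a,b):
    (p,d),(q,e)=ray("scene",*a),ray("top",*b)
    s=np.linalg.lstsq(np.c_[d,-e],q-p,rcond=None)[0]; A=p+d*s[0];B=q+e*s[1]
    return (A+B)/2,np.linalg.norm(A-B)
E
python3 - <<'E'
from h import *
a=cv2.imread("pics/scene0.png");b=cv2.imread("pics/top0.png")
A=cv2.resize(a[190:310,320:440],(396,396),interpolation=cv2.INTER_CUBIC)
B=cv2.resize(b[115:235,255:375],(396,396),interpolation=cv2.INTER_CUBIC)
cv2.imwrite("pics/crop1.png",np.hstack([A,B]))
print(on("top",312,190,100),on("scene",375,240,100))
# scale plate/housing front via masks
g=cv2.cvtColor(b,cv2.COLOR_BGR2GRAY)[190:295,390:490]
cv2.imwrite("pics/crop2.png",cv2.resize(np.hstack([cv2.cvtColor(g,cv2.COLOR_GRAY2BGR),a[335:440,350:450]]),(800,420),interpolation=cv2.INTER_CUBIC))
E
```

```text
[601.69798612  13.59095541 100.        ] [597.83892968  -7.56900407 100.        ]
```

View pics/crop1.png

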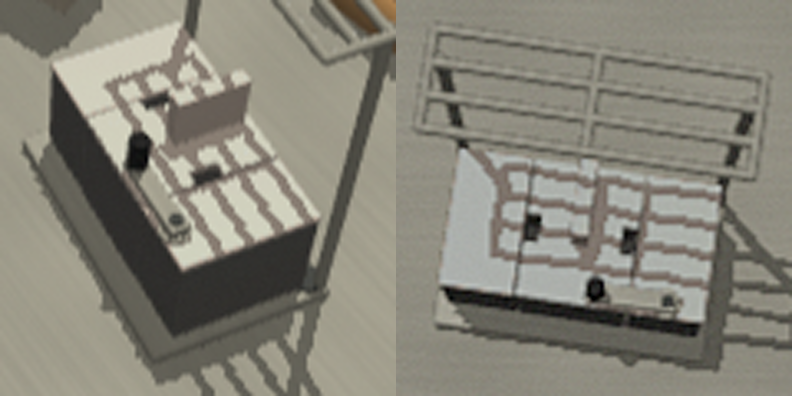

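View pics/crop2.png

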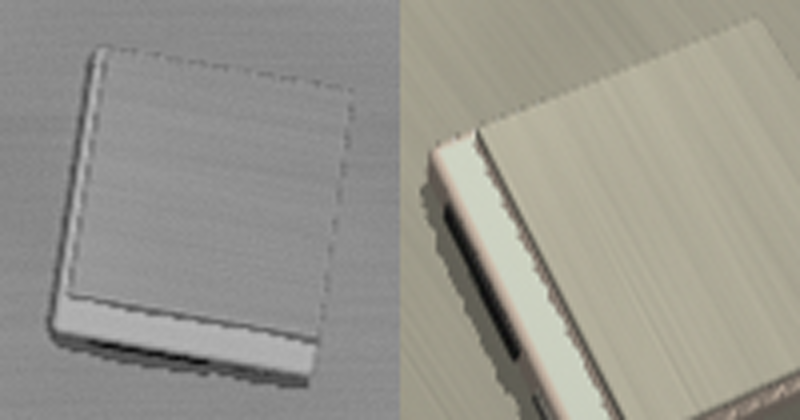

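The crop confirms that the grey bin has the fin, with the catch arm over the front of its lid. The post is at top crop (596,290) and scene crop (139,152), the pivot at top crop (668,302). The scale's plate corners are clear in crop2.

```bash
python3 - <<'E'
from h import *
f=lambda U,V,s,ox,oy:((U+.5)/s-.5+ox,(V+.5)/s-.5+oy)
T=lambda U,V:f(U-396,V,3.3,255,115); S=lambda U,V:f(U,V,3.3,320,190)
def fit(L,W):
    L=np.array(L,float);W=np.array(W)[:,:2]; l=L-L.mean(0);w=W-W.mean(0)
    a=np.arctan2((l[:,0]*w[:,1]-l[:,1]*w[:,0]).sum(),(l*w).sum()); Q=np.array([[np.cos(a),-np.sin(a)],[np.sin(a),np.cos(a)]])
    t=W.mean(0)-Q@L.mean(0); return t,a,np.linalg.norm(W-L@Q.T-t,axis=1)
C=[(-55,106),(-55,-106),(55,-106),(55,106)]
t=[T(445,287),T(700,322),T(722,185),T(460,150)]; s=[S(52,68),S(180,268),S(318,220),S(182,22)]
print("station top",fit(C,[on("top",*p,100) for p in t])); print("scene",fit(C,[on("scene",*p,100) for p in s]))
for a,b in zip(s,t): print(tri(a,b))
print("post top z138",on("top",*T(596,281),138),on("scene",*S(139,138),138),"pivot",on("top",*T(668,300),111),on("scene",*S(177,222),115))
C=[(85,85),(85,-85),(-85,-85),(-85,85)]
P=[f(u,v,4,390,190) for u,v in[(105,47),(352,92),(316,342),(70,296)]]
print("scale",fit(C,[on("top",*p,50) for p in P]), fit(C[1:]+C[:1],[on("scene",*p,50) for p in[(483,410),(404,447),(369.4,367.4),(439,342)]]))
E
```

```text
station top (array([612.13563895,  16.43517928]), np.float64(-0.12838955445837252), array([4.52207087, 4.30297628, 1.17893929, 0.84691144]))
scene (array([611.68647662,  14.09521508]), np.float64(-0.1484508794893825), array([4.61431524, 3.26639154, 1.97202815, 1.96536818]))
(array([570.90940274, 123.98370237,  98.91401848]), np.float64(1.4556013454529835))
(array([544.24657978, -77.72330312,  96.73408532]), np.float64(0.4423264856022785))
(array([654.27719271, -94.80633683,  94.166293  ]), np.float64(2.8013363136783864))
(array([683.48228425, 113.15040937,  97.24843008]), np.float64(4.161133931676074))
post top z138 [568.70219047   5.30025483 138.        ] [565.50079866   5.61814744 138.        ] pivot [559.02221216 -51.49320189 111.        ] [556.51999721 -55.04502631 115.        ]
scale (array([ 483.2124809 , -338.68283178]), np.float64(-0.16959842693797944), array([1.43866857, 0.72613784, 1.76289683, 2.10737467])) (array([ 479.28891758, -340.87703085]), np.float64(-0.18462808235125072), array([6.71810987, 3.62707984, 5.10236066, 5.88236151]))
```

```bash
cat >> h.py <<'E'
ST=np.array([612.,15.5]); YAW=-0.14; PIV=np.array([557.5,-53.]); POST=np.array([567.,5.])
def rot(yaw,lean,flip=0):
    # tool z = forward*sin(lean) down*cos(lean); tool y along the horizontal side axis
    c,s=np.cos(yaw),np.sin(yaw); z=np.array([c*np.sin(lean),s*np.sin(lean),-np.cos(lean)])
    y=np.array([-s,c,0])*(-1 if flip else 1); return np.c_[np.cross(y,z),y,z]
def pose(g,yaw,lean,flip=0,back=19):
    Q=rot(yaw,lean,flip); return np.asarray(g,float)+Q[:,2]*back, R.from_matrix(Q).as_euler("xyz")
def w(x,y): c,s=np.cos(YAW),np.sin(YAW); return ST+[c*x-s*y,s*x+c*y]
E
python3 - <<'E'
from h import *
L=np.radians(20)
a0=np.arctan2(*(POST-PIV)[::-1]); print("catch0",a0-YAW-np.pi/2, np.linalg.norm(POST-PIV), w(-45,-75))
for fl in(0,1):
    for g,l,yw in[((*POST,134),L,YAW),((*POST,250),L,YAW),((*w(-102,-75),134),L,YAW),((*w(10,0),132),.52,YAW),((*w(10,0),184),.52,YAW),((*w(-115,0),310),.52,YAW),((482,-339,310),.52,-.61),((482,-339,170),.52,-.61)]:
        q=solve_ik(*pose(g,yw,l,fl)); print(fl,None if q is None else np.round(q,2))
print(on("top",279,268,110),on("top",180,246,95))
E
```

```text
catch0 -0.022351481912814997 58.77286788986905 [556.97454657 -52.48675956]
0 [-0.12  0.27 -0.68  0.26 -0.01  0.02]
0 [-0.12  0.13 -0.52  0.57 -0.01  0.02]
0 [-0.26  0.17 -0.83  0.22  0.04 -0.11]
0 [-0.08  0.32 -0.73  0.   -0.03  0.05]
0 [-0.08  0.23 -0.67  0.15 -0.03  0.05]
0 [-0.06 -0.15 -0.71  0.5  -0.04  0.07]
0 [-0.78  0.02 -0.55  0.48  0.08 -0.15]
0 [-0.78  0.19 -0.77  0.09  0.08 -0.15]
1 [-0.12  0.27 -0.68  0.26 -0.01 -3.12]
1 [-0.12  0.13 -0.52  0.57 -0.01 -3.12]
1 [-0.26  0.17 -0.83  0.22  0.04  3.03]
1 [-0.08  0.32 -0.73  0.   -0.03 -3.09]
1 [-0.08  0.23 -0.67  0.15 -0.03 -3.09]
1 [-0.06 -0.15 -0.71  0.5  -0.04 -3.07]
1 [-0.78  0.02 -0.55  0.48  0.08  2.99]
1 [-0.78  0.19 -0.77  0.09  0.08  2.99]
[396.73706708  96.5746815  110.        ] [452.82372074 354.27743152  95.        ]
```

```bash
python3 - <<'E'
from h import *
L=np.radians(20)
bot.move_ptp(*pose((*(POST-[60,0]),270),YAW,L))
bot.grip(0.5,20)
bot.movel(*pose((*POST,175),YAW,L))
im=imaging.capture("scene"); s=bot.get_state(); print(s["t"],s["tcp_pos"],s["orientation"],s["contact_force"],s["opening"])
im2=imaging.capture("top")
c=lambda i,x,y:cv2.resize(i[y:y+120,x:x+120],(396,396),interpolation=cv2.INTER_CUBIC)
cv2.imwrite("pics/a1.png",np.hstack([c(im,310,170),c(im2,255,140)]))
print(pose((*POST,134),YAW,L)[0])
E
```

```text
3.825 [573.66908874   4.05068935 158.04387704] [3.14158466 0.35030215 3.00156499] [1.25124891 0.09441599 0.83940091] 0.5038391617912741
[573.43480252   4.09319543 116.14584021]
```

View pics/a1.png

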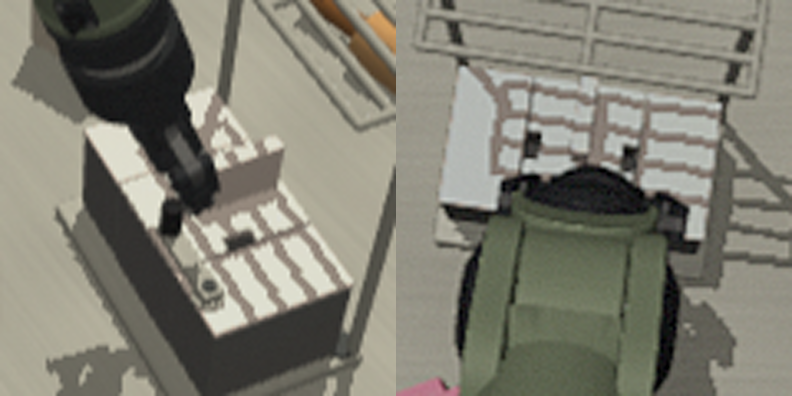

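The view shows the post at crop (171,215) and the near finger just above and beyond it, as the lean predicts. I'll lower, pinch and swing.

```bash
python3 - <<'E'
from h import *
L=np.radians(20)
hit=bot.movel(pose((*POST,134),YAW,L)[0],max_speed=60,threshold=6); s=bot.get_state(); print(hit,s["tcp_pos"],s["contact_force"])
if not hit:
    bot.grip(0.0,20); s=bot.get_state(); print(s["opening"],s["gripper_force"],s["contact_force"],s["t"])
    if s["opening"]>.1:
        p=pose((*POST,134),YAW,L)[0]
        for a in np.linspace(0,1.53,8)[1:]:
            d=lambda t:57.*np.array([-np.sin(t+YAW),np.cos(t+YAW)])
            bot.movel(np.r_[p[:2]+d(a)-d(0),p[2]],max_speed=70)
            s=bot.get_state(); print(round(a,2),s["opening"],s["contact_force"].round(1),s["t"])
E
```

```text
False [573.70502736   4.06440407 116.3179427 ] [ 0.29239788  0.35589534 -0.22658017]
0.17685876851681284 22.16707706451416 [1.01033475 3.22628557 2.69916398] 5.0583
0.22 0.17652618739593015 [-0.4  4.5  4.7] 5.3833
0.44 0.17800268504819514 [-2.1  7.3  6.5] 5.7083
0.66 0.17633577447310606 [-4.7 10.1  9.6] 6.0333
0.87 0.17480508879002976 [-10.2  13.8  14.6] 6.3583
1.09 0.17633942030858674 [-12.2  12.9  17.4] 6.6833
1.31 0.17509095057454502 [-11.4   6.8  12.7] 7.0083
1.53 0.17620095001753355 [-6.7  2.5  6.9] 7.3333
```

```bash
python3 - <<'E'
from h import *
bot.grip(0.45); p=bot.get_state()["tcp_pos"]
bot.movel(p+[0,0,60]); bot.movel(p+[-130,0,160])
im=imaging.capture("scene"); im2=imaging.capture("top"); s=bot.get_state(); print(s["t"],s["contact_force"])
c=lambda i,x,y:cv2.resize(i[y:y+120,x:x+120],(396,396),interpolation=cv2.INTER_CUBIC)
cv2.imwrite("pics/a2.png",np.hstack([c(im,320,190),c(im2,255,115)]))
E
```

```text
9.575 [ 0.12944759 -0.16121362 -0.50306136]
```

View pics/a2.png

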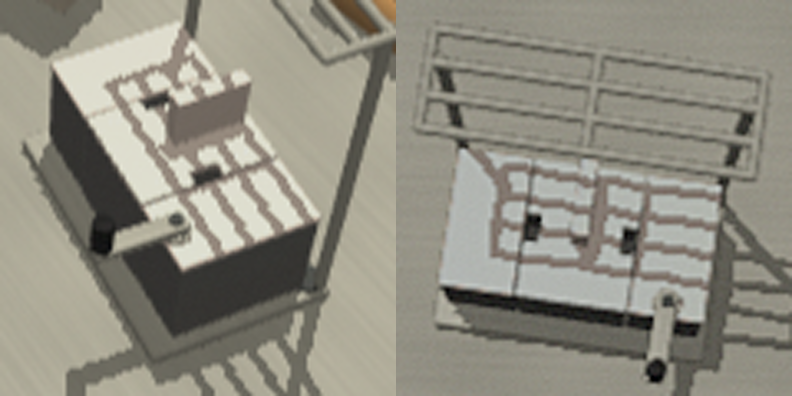

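The catch now points to the front, with its post at top crop (655,368) and scene crop (101,235). Fin corners are readable in the scene crop.

```bash
python3 - <<'E'
from h import *
f=lambda U,V,ox,oy:((U+.5)/3.3-.5+ox,(V+.5)/3.3-.5+oy)
T=lambda U,V:f(U-396,V,255,115); S=lambda U,V:f(U,V,320,190)
a=on("top",*T(655,371),138)[:2]; b=on("scene",*S(100,222),138)[:2]; pv=(on("top",*T(668,298),113)[:2]+on("scene",*S(177,219),113)[:2])/2
for q in(a,b): d=q-pv; print(q,np.linalg.norm(d),np.arctan2(d[1],d[0])-YAW-np.pi/2)
for n,p,l in [("front bot",(165,150),(-10,-7,100)),("rear bot",(250,120),(50,-7,100)),("front top",(167,108),(-10,-7,145)),("rear top",(250,83),(50,-7,145))]:
    print(n,on("scene",*S(*p),l[2]),w(*l[:2]),(np.array(proj("scene",[*w(*l[:2]),l[2]]))-[320,190])*3.3)
im=cv2.imread("pics/a2.png"); 
k=np.full((600,800,3),0,np.uint8); 
k[:, :]=cv2.resize(im[40:190,120:320],(800,600),interpolation=cv2.INTER_CUBIC); cv2.imwrite("pics/fin.png",k)
E
```

```text
[499.30521984 -40.15592171] 61.45679752708168 1.523749665835299
[500.68347328 -41.02178222] 59.94451805582311 1.5336666789895275
front bot [595.98321217  11.49859835 100.        ] [601.12103824   9.96391917] [170.83848341 147.35760038]
rear bot [666.15637658   1.82525284 100.        ] [660.53399801   1.59133229] [242.98198523 122.09413191]
front top [594.38651976  13.26741879 145.        ] [601.12103824   9.96391917] [176.37606497 106.0427484 ]
rear top [658.65701148   1.30443974 145.        ] [660.53399801   1.59133229] [250.68992836  80.57261284]
```

View pics/fin.png

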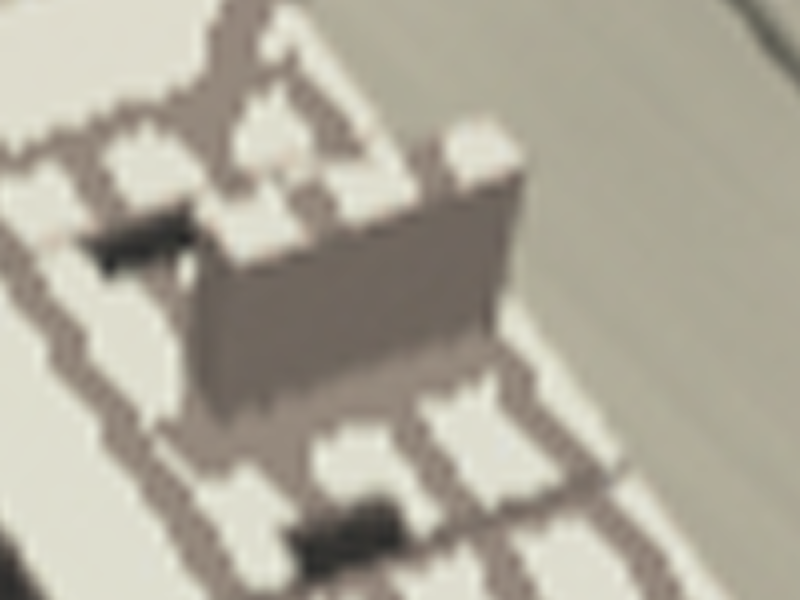

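Fin corners match the predicted station pose to about 1 px, and the catch is at about 1.53 rad. Now I'll grasp the fin gently and check the side force.

```bash
python3 - <<'E'
from h import *
L=np.radians(30); g=np.r_[w(10,0),131]
e=pose(g,YAW,L)
bot.grip(0.45,20)
bot.move_ptp(*pose(g,YAW,L,back=19-110))
s0=bot.get_state(); print(s0["t"],s0["contact_force"])
hit=bot.movel(e[0],max_speed=80,threshold=8); s=bot.get_state(); print(hit,s["tcp_pos"],e[0],s["contact_force"])
if not hit:
    bot.grip(0,20); s=bot.get_state(); print(s["opening"],s["gripper_force"],s["contact_force"],s["wrist_torque"],s["t"])
E
```

```text
10.6583 [-0.14689521 -0.12477134  0.42496061]
False [631.49567186  12.85043677 115.11472683] [631.30921193  12.77890926 114.54551733] [ 0.02363194 -0.08560115 -0.93755048]
0.15975019788053735 26.952449083328247 [-0.08480965  1.8719052   0.27574774] [0.32603997 0.53320546 0.12432189] 12.5167
```

```bash
python3 - <<'E'
from h import *
bot.grip(0,80); s=bot.get_state(); print(s["opening"],s["gripper_force"],s["contact_force"].round(1))
p=s["tcp_pos"]; f0=s["contact_force"]
for h in(8,20,35,53):
    hit=bot.movel(np.r_[p[:2],p[2]+h],max_speed=50,threshold=25); s=bot.get_state(); print(h,hit,s["tcp_pos"].round(1),s["contact_force"].round(1),s["opening"],s["wrist_torque"].round(2),s["t"])
    if hit: break
E
```

```text
0.155755513373462 78.52249503135681 [-2.3  3.1  4.3]
8 False [630.8  12.9 122.4] [-0.7 -1.2 -5.3] 0.15156910115993308 [ 0.13  0.94 -0.06] 13.05
20 False [631.7  13.1 135.5] [-0.5 -0.2 -5.5] 0.15138100743016333 [0.11 0.92 0.03] 13.4417
35 False [631.8  13.2 150.6] [ 0.7  0.3 -5.2] 0.15203471243215388 [0.15 0.97 0.02] 13.8917
53 False [631.7  13.2 168.4] [-0.1  0.1 -4.5] 0.15258642727118407 [ 0.16  0.95 -0.  ] 14.4
```

```bash
python3 - <<'E'
from h import *
bot.dwell(0.2); p=bot.get_state()["tcp_pos"]; d=np.array([np.cos(YAW),np.sin(YAW)])
q=p.copy(); q[:2]-=d*125
bot.movel(q,max_speed=100)
s=bot.get_state(); print(s["tcp_pos"],s["contact_force"].round(1),s["t"])
q[2]=290; bot.movel(q,max_speed=120)
t=np.array([482,-339.5])+19.5*d
bot.movel([*t,290],max_speed=150); bot.movel([*t,175],max_speed=80); bot.dwell(.3)
s=bot.get_state(); print(s["tcp_pos"],s["contact_force"].round(1),s["wrist_torque"].round(2),s["t"],s["opening"])
im=imaging.capture("scene"); im2=imaging.capture("top")
c=lambda i,x,y:cv2.resize(i[y:y+150,x:x+150],(396,396),interpolation=cv2.INTER_CUBIC)
cv2.imwrite("pics/a3.png",np.hstack([c(im,345,300),c(im2,370,160)]))
E
```

```text
[507.64050853  30.76325367 167.47557928] [ 0.8 -0.1 -4. ] 16.0
[ 501.37798153 -342.30038579  175.22672654] [-0.2 -0.6 -5. ] [ 0.11  0.96 -0.02] 21.7 0.15263035398176014
```

View pics/a3.png

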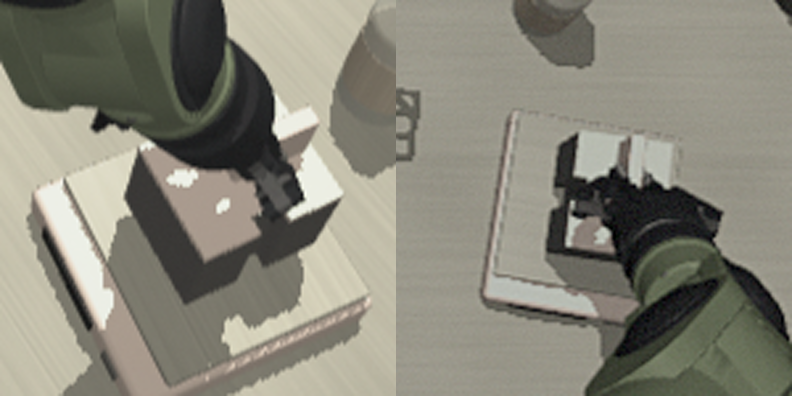

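The bin is held upright over the plate. Lid corners are at top crop (578,132) and (682,145), and I'll check the position against them before lowering.

```bash
python3 - <<'E'
from h import *
f=lambda U,V:((U-396+.5)/2.64-.5+370,(V+.5)/2.64-.5+160)
d=np.array([np.cos(YAW),np.sin(YAW)]); n=np.array([-d[1],d[0]])
a=on("top",*f(578,132),160)[:2]; b=on("top",*f(682,145),160)[:2]
p=bot.get_state()["tcp_pos"]; c0=p[:2]-19.5*d
c=(a+b)/2-55*d; print(a,b,np.linalg.norm(a-b),c,c0)
if np.linalg.norm(c-c0)<12:
    bot.movel([*p[:2],158.],max_speed=50)
    hit=bot.movel([*p[:2],151.],max_speed=12,threshold=3); s=bot.get_state(); print(hit,s["tcp_pos"],s["contact_force"].round(1),s["wrist_torque"].round(2),s["t"])
E
```

```text
[ 541.91850279 -302.06773829] [ 530.21118626 -400.20022784] 98.82837024633564 [ 481.60296473 -343.45911176] [ 482.04165545 -339.53680276]
True [ 501.4587305  -342.10509391  152.74886398] [-0.7  1.6  5.3] [-0.03  0.04  0.  ] 22.7667
```

```bash
python3 - <<'E'
from h import *
p=bot.get_state()["tcp_pos"]
bot.movel(p+[0,0,.4],max_speed=10); print(bot.get_state()["contact_force"].round(1))
bot.grip(0.12+.04,20); bot.grip(0.4); s=bot.get_state(); print(s["opening"],s["contact_force"].round(1))
z=rot(YAW,np.radians(30))[:,2]
bot.movel(bot.get_state()["tcp_pos"]-120*z,max_speed=80)
q=bot.get_state()["tcp_pos"]; bot.movel(q+[-120,100,60]); bot.dwell(.5)
s=bot.get_state(); print(s["t"],s["contact_force"].round(1))
im=imaging.capture("scene"); im2=imaging.capture("top")
cv2.imwrite("pics/a4.png",np.hstack([im[150:470,300:620],im2[90:410,200:520]]))
E
```

```text
[ 0.5 -0.9 -0.6]
0.4040237443817211 [-0.6 -0.1  0.4]
27.2333 [ 0.3  0.4 -0. ]
```

View pics/a4.png

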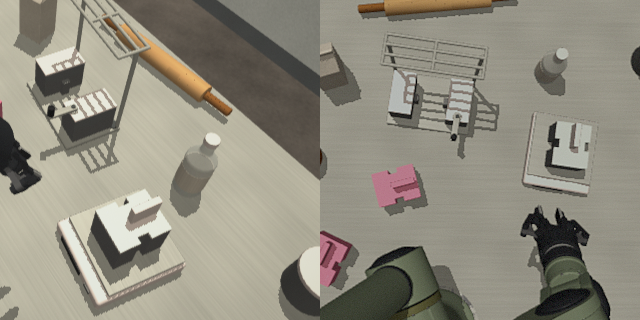

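The bin stands upright on the plate (scene crop (130,230), top crop (568,145)). The catch is open, the bystanders are undisturbed and the gripper is clear.

```bash
python3 -c "
from bench import bot
print(bot.sign_off())"
```

```text
the job is handed in; nothing more can be done
None
```

I swung the catch to about 1.53 rad, lifted the bin 53 mm straight up and set it upright on the scale's plate about 4 mm off centre, then handed the job in at about 27 s; no verdict was returned.

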